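# Tip the pastel tray down and push it home

### The arm

A 6-joint arm with a two-finger parallel gripper is mounted at the origin on the work surface. World frame = base frame: x ahead of the robot, y to its left, z up, the work surface at z = 0. Lengths are in m, angles in rad, forces in N, time in s.
With the tool pointing down it reaches from about 0.25 to 0.725 m from the base axis. Payload 4 kg.
Tool frame: the origin (TCP) lies midway between the tips of the shut fingers; the grasp point (between the pads) lies 19 mm behind it; z points along the fingers, y is the line along which they close (so a half turn about z gives the same grasp; the last joint's range is limited). The gripper opens to 85 mm and grips with 20 to 120 N. Pads are 22 mm wide; open, the fingers measure 114 mm over their backs; the gripper's body (76 mm by 85 mm) begins 54 mm behind the grasp point. The pads swing forward as they close: fully open they stand 13 mm farther back than shut.
Start: joints at [-1.141, 0.241, 0.005, 1.335, 0, 1.571], TCP at [0.208, -0.455, 0.231] pointing down, gripper open.
Joint ranges: [-2.72, 2.72], [-1.05, 1.87], [-1.09, 1.28], [-1.99, 2.15], [-1.42, 1.44], [-3.14, 3.14]. Speed limits (rad/s): [2.79, 2.79, 3.14, 3.14, 3.14, 3.14].

### API

Orientations are given as a unit quaternion [x, y, z, w].
In Python, from workcell import bot gives the robot as it stands.
- The arm moves only by the tool move_arm, never from a script. Its argument "motion" is a list of rows, each an object of numbers: "x", "y", "z": the shift along the tool's x, y, z in cm; "yaw": the turn about the tool's z in degrees. A call has 1 to 20 rows; each row is the pose to reach, as a shift and turn from the pose commanded when the call began, along the tool's axes at that moment; what a row does not reach only later rows make up. A row lasts 1/8 s, in which the tool goes at most 62.5 mm and 10.7 degrees, less where a joint would pass 70% of its speed; a pose out of reach is approached as far as the arm can. A call with a gripper value outside its range is refused whole. "gripper" is the opening, from -1 (shut) to 1 (fully open), set as the call begins (left out, the last holds). The fingers move at their own pace and stop on an object; the grip force is fixed at half the most. Time passes only in rows, so rows that repeat a pose let the fingers close. It gives the time, the measured TCP pose, the force, the opening and the grip force at its end, in the units of the state.
- bot.get_obs(): the state, without advancing time (a new reading comes with each control period).
- bot.camera(name): name is "scene" or "top" or "wrist"; returns the picture (420x560x3 uint8, blue, green, red); there is no depth.
- bot.camera_model(name): a dict with "K" (3x3 intrinsics, pixels), "world_from_camera" (4x4, takes a point from camera to world coordinates). Camera axes: x right, y down, z forward; pixel columns grow to the right and rows downward; lengths in m; the calibration is good to about 2 mm. A picture is of the moment at which its call begins: read the wrist's pose just before it. camera_model takes no time and is no camera call; for the wrist camera it gives the pose at the moment of the call.
- bot.job_done(): hands the job in; it is judged then, once.
Trained networks look in the newest picture that a camera, given by its name, has taken for a name from the list of things; names that differ only in an ending like _2 or _b are one class to them, and where a whole thing is asked for, a point or a joint stands for the part that bears it (a point fixed in the world has none). Each returns a list of dicts, best first, with "score" (0 to 1); they miss things now and then, are a little off and sometimes report something else, mostly with a low value. They report only what shows in the picture. A call takes as long as a camera call.
- bot.cut_out(camera, name): "mask" (420x560 bool, what is visible of it) and "centre" ([row, column] in pixels, amid what is visible of it).
The state is a dict: "clock": time; "joint_pos": joint angles; "joint_vel": joint speeds; "tau": joint torques, N m; "eef_pos": TCP position; "tool_rot": TCP orientation; "ft_force": force on the tool from outside, world axes, zero at the start; "ft_torque": the same for the moment, N m; "grip_width": finger opening in m; "grasp_force": force on a finger pad.
Only numpy, scipy, OpenCV 4.12 (cv2) and the standard library are available. Lean on these libraries where they do the work, as an engineer would, in place of code of your own. Each camera call takes 0.05 s, during which the arm holds its last target. There are 200 camera calls.

### The job

The small white pastel tray has been left standing on its long side, its open side towards the robot. Push its top edge so that it tips over away from the robot and lies on its bottom, open side up, then push it along the bench until its whole long side is flush against the front of the big full pastel case. Only push: do not lift or carry the tray, and leave the jar, the cup, the tin and the eraser where they are.

Things in the scene. Friction and masses are not known exactly. Their poses are not given: they have to be found in the camera images.
- tray: Small empty white tray, loose, about 0.3 kg: 160 long, 110 wide, 45 deep, walls 5 mm, one low divider. Starts standing on a long side wall: 110 high, 45 thick. Origin at the centre of that 160 x 110 x 45 mm box (55 mm up while standing, 22.5 lying). Own axes: x out through its bottom (to the case; down once it lies right), y along its length, leftwards, z across its width (up; towards the case once it lies).
- tray_rim (a point): Middle of the tray's top edge on its open side while it stands (110 mm up, towards the robot): the place to push, square to the tray's length. Under 2 N tips the tray about its lower far edge; after about 20 degrees (this edge pushed some 45 mm) it falls over by itself and lies flat, 20 mm or more short of the case. Same axes as the tray.
- tray_lead_left (a point): A point on the outer face of the long side wall that is on top while the tray stands and that must end against the case: half-way through the 45 mm depth, 70 mm along the tray's own +y from its middle. Same axes as the tray.
- tray_lead_right (a point): The same, 70 mm along the tray's own -y from its middle.
- case_front (a point): The middle of the front face (the one towards the robot), half-way up, of the big white pastel case: a low open box full of pastel sticks, 300 mm long, 120 mm deep, 45 mm high, that stands beyond the tray and does not move. Axes: x points away from the robot, square to the front face, into the case; y along the face, to the left; z up.
- jar: Bystander, loose: closed pigment jar, 66 mm across, 100 mm high. Origin at the centre of its underside.
- cup: Bystander, loose: white cup, up to 76 mm across, 90 mm high. Origin at the centre of its underside.
- tin: Bystander, loose: open steel tin, 72 mm across, 85 mm high, with pencil stubs standing in it up to about 120 mm. Origin at the centre of its underside.
- eraser: Bystander, loose: white eraser lying on the bench, 55 x 24 x 14 mm. Origin at the centre of its underside.

How it is judged:
By the outcome, as a careful person would: the job done as asked, in the order asked, and still so for the second after the job is handed in, with the robot touching nothing.
It also fails if it takes over 42 s, if anything falls off the work surface, if the arm or the gripper's body presses on something with over 40 N, if the wrist force passes 120 N, or if a joint passes its speed limit or range.

## Working session

There is one attempt and no reset: what is moved stays moved. The work goes in short steps, Python scripts to look and compute and a tool call to move; the robot and the scene stay as the last step left them, time stands still between calls to the robot, and variables do not carry over. Pictures are saved under pics/ and viewed, at most 10 in all, crops included, and the job is handed in when it is done.

Besides the shell and the picture viewer there is one more tool, called after ">>>" in YAML: its name, and indented under it one key for each argument. move_arm: Moves the arm, as the interface text tells. Its arguments: {"type":"object","properties":{"motion":{"type":"array"},"gripper":{"type":"number"}},"required":["motion"]}

```bash
ls; mkdir -p pics; cat > h.py <<'E'
import numpy as np, cv2
from workcell import bot
def ray(cam,r,c):
    m=bot.camera_model(cam);K=np.array(m["K"]);T=np.array(m["world_from_camera"])
    d=T[:3,:3]@np.linalg.inv(K)@np.array([c,r,1.]);return T[:3,3],d
def at_z(cam,r,c,z):
    o,d=ray(cam,r,c);return o+d*(z-o[2])/d[2]
def proj(cam,p):
    m=bot.camera_model(cam);T=np.linalg.inv(np.array(m["world_from_camera"]))
    q=np.array(m["K"])@(T[:3,:3]@np.array(p)+T[:3,3]);return q[1]/q[2],q[0]/q[2]
E
python3 - <<'E'
from h import *
np.set_printoptions(precision=3,suppress=True)
o=bot.get_obs();print(o["clock"],o["eef_pos"],o["tool_rot"])
ims=[]
for c in("top","scene"):
    im=bot.camera(c).copy();ims.append(im);print(c,np.array(bot.camera_model(c)["world_from_camera"]))
    for n in("tray","case_front","jar","cup","tin","eraser"):
        for d in bot.cut_out(c,n)[:2]:
            m=d["mask"];ct=d["centre"];b=cv2.boxPoints(cv2.minAreaRect(np.argwhere(m).astype(np.float32)))
            print(c,n,round(d["score"],2),np.round(ct),at_z(c,*ct,0.0),m.sum(),b.round().tolist())
    cv2.imwrite(f"pics/{c}0.png",im)
E
```

```text
pics
0.0 [ 0.208 -0.454  0.23 ] [ 0.977  0.213 -0.    -0.001]
top [[-0.016 -0.987  0.162  0.432]
 [-0.999  0.011 -0.03   0.01 ]
 [ 0.028 -0.163 -0.986  0.932]
 [ 0.     0.     0.     1.   ]]
top tray 0.91 [238. 276.] [ 0.532 -0.006  0.   ] 2066 [[229.0, 235.0], [255.0, 234.0], [257.0, 315.0], [231.0, 316.0]]
top tray 0.46 [205. 168.] [0.611 0.238 0.   ] 1016 [[179.0, 157.0], [204.0, 141.0], [226.0, 175.0], [202.0, 191.0]]
top case_front 0.73 [138. 260.] [0.77  0.029 0.   ] 7499 [[108.0, 196.0], [165.0, 196.0], [165.0, 330.0], [108.0, 330.0]]
top jar 0.75 [201. 163.] [0.62 0.25 0.  ] 1047 [[179.0, 163.0], [200.0, 141.0], [229.0, 170.0], [207.0, 191.0]]
top jar 0.3 [243. 277.] [ 0.521 -0.009  0.   ] 2002 [[229.0, 236.0], [255.0, 236.0], [257.0, 315.0], [231.0, 316.0]]
top cup 0.91 [258. 368.] [ 0.484 -0.213  0.   ] 1148 [[229.0, 372.0], [256.0, 345.0], [282.0, 370.0], [254.0, 398.0]]
top tin 0.93 [260. 161.] [0.488 0.251 0.   ] 1260 [[235.0, 150.0], [267.0, 134.0], [286.0, 171.0], [253.0, 188.0]]
top eraser 0.8 [213. 356.] [ 0.588 -0.19   0.   ] 260 [[200.0, 359.0], [201.0, 348.0], [22
[... 310 characters left out ...]
92.] [ 0.488 -0.031  0.   ] 3678 [[147.0, 271.0], [181.0, 243.0], [241.0, 315.0], [206.0, 344.0]]
scene case_front 0.61 [302. 216.] [0.76  0.019 0.   ] 11580 [[214.0, 182.0], [269.0, 130.0], [384.0, 250.0], [330.0, 302.0]]
scene jar 0.85 [302. 361.] [0.579 0.222 0.   ] 1652 [[274.0, 354.0], [320.0, 331.0], [337.0, 366.0], [291.0, 388.0]]
scene cup 0.7 [136. 233.] [ 0.457 -0.241  0.   ] 1405 [[113.0, 215.0], [162.0, 215.0], [162.0, 249.0], [113.0, 249.0]]
scene tin 0.95 [260. 403.] [ 0.454  0.233 -0.   ] 1844 [[228.0, 396.0], [276.0, 371.0], [294.0, 408.0], [246.0, 432.0]]
scene eraser 0.51 [183. 211.] [ 0.582 -0.183  0.   ] 273 [[169.0, 212.0], [186.0, 195.0], [194.0, 203.0], [177.0, 220.0]]
```

```bash
python3 - <<'E'
import cv2
im=cv2.imread("pics/top0.png")[90:300,120:410];cv2.imwrite("pics/a.png",cv2.resize(im,None,fx=2.7,fy=2.7,interpolation=cv2.INTER_CUBIC))
im=cv2.imread("pics/scene0.png")[100:400,120:440];cv2.imwrite("pics/b.png",cv2.resize(im,None,fx=2,fy=2,interpolation=cv2.INTER_CUBIC))
E
```

```text
(no output)
```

View pics/a.png

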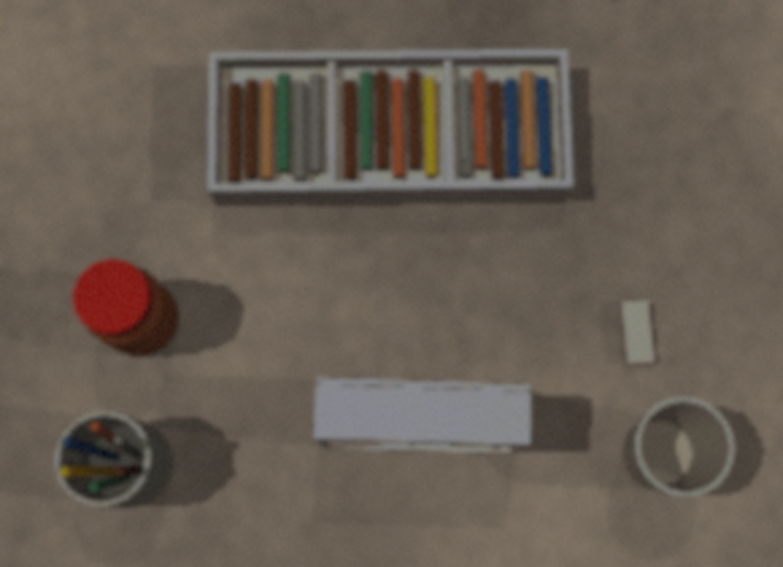

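View pics/b.png

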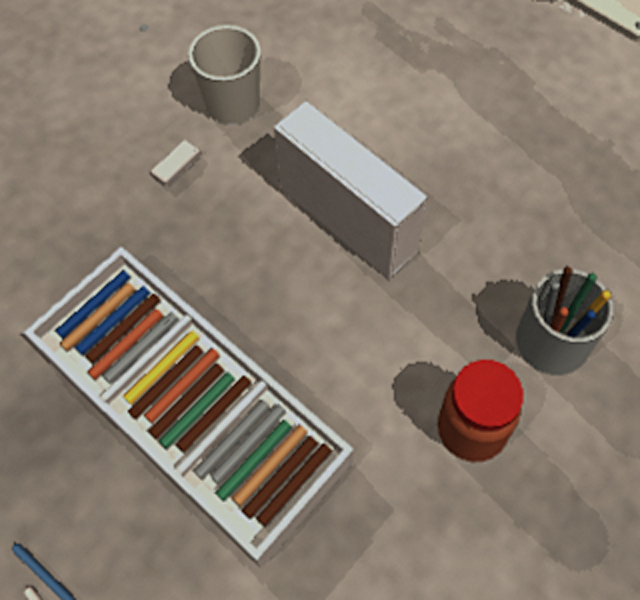

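The top crop shows the tray's upper wall, with corners at about (315,378), (531,385), (531,444) and (315,438). The case's front top edge runs from (208,190) to (573,188). The jar and tin are to the left, the eraser and cup to the right. The scene view confirms the tray stands with its open side towards the robot.

```bash
python3 - <<'E'
from h import *
np.set_printoptions(precision=4,suppress=True)
f=lambda u,v,z:at_z("top",90+v/2.7,120+u/2.7,z)
T=[f(u,v,.11) for u,v in((315,378),(531,385),(531,444),(315,438))]
for p in T:print("tray",p)
print("centre",np.mean(T,0),"len",np.linalg.norm(T[0]-T[1]),np.linalg.norm(T[1]-T[2]))
for a,b in((0,1),(3,2)):
    d=T[a]-T[b];print("tray yaw deg",np.degrees(np.arctan2(-d[0],d[1])))
C=[f(208,190,.045),f(573,188,.045)];d=C[0]-C[1]
print("case",C,np.linalg.norm(d),np.degrees(np.arctan2(-d[0],d[1])))
s=lambda u,v,z:at_z("scene",100+v/2,120+u/2,z)
print("scene case back/front",[s(*q,.045) for q in((122,249),(352,450),(26,332),(260,558))])
print("scene tray",[s(*q,.11) for q in((307,102),(425,199),(276,128),(391,219))], "base", s(391,276,0))
print("jar top",f(112,297,.1),s(488,393,.1),"tin top",f(104,458,.085),"cup",f(684,446,.09),"eraser",[f(*q,.014) for q in((622,301),(650,300),(656,362),(628,364))])
E
```

```text
tray [0.5376 0.074  0.11  ]
tray [ 0.5305 -0.086   0.11  ]
tray [ 0.4868 -0.0847  0.11  ]
tray [0.4933 0.0739 0.11  ]
centre [ 0.5121 -0.0057  0.11  ] len 0.1601717010966932 0.043731703413248266
tray yaw deg -2.561824265520687
tray yaw deg -2.3672875337778385
case [array([0.702 , 0.1666, 0.045 ]), array([ 0.7016, -0.1333,  0.045 ])] 0.2999102244067654 -0.0777692494654361
scene case back/front [array([ 0.7039, -0.1292,  0.045 ]), array([0.7021, 0.1671, 0.045 ]), array([ 0.8206, -0.1293,  0.045 ]), array([0.8175, 0.1691, 0.045 ])]
scene tray [array([ 0.4873, -0.0814,  0.11  ]), array([0.4974, 0.0758, 0.11  ]), array([ 0.5306, -0.0823,  0.11  ]), array([0.5346, 0.0661, 0.11  ])] base [0.5328 0.0726 0.    ]
jar top [0.6023 0.2274 0.1   ] [0.604 0.229 0.1  ] tin top [0.4824 0.2335 0.085 ] cup [ 0.485  -0.2031  0.09  ] eraser [array([ 0.6122, -0.1762,  0.014 ]), array([ 0.6128, -0.1999,  0.014 ]), array([ 0.56  , -0.2025,  0.014 ]), array([ 0.5586, -0.1789,  0.014 ])]
```

>>> move_arm:
  motion:
    - {"x": 38.9,"y": -31.8,"z": 2,"yaw": 27}
    - {"x": 38.9,"y": -31.8,"z": 2,"yaw": 27}
    - {"x": 38.9,"y": -31.8,"z": 2,"yaw": 27}
    - {"x": 38.9,"y": -31.8,"z": 2,"yaw": 27}
    - {"x": 38.9,"y": -31.8,"z": 2,"yaw": 27}
    - {"x": 38.9,"y": -31.8,"z": 2,"yaw": 27}
    - {"x": 38.9,"y": -31.8,"z": 2,"yaw": 27}
    - {"x": 38.9,"y": -31.8,"z": 2,"yaw": 27}
    - {"x": 38.9,"y": -31.8,"z": 2,"yaw": 27}
    - {"x": 38.9,"y": -31.8,"z": 2,"yaw": 27}
    - {"x": 38.9,"y": -31.8,"z": 2,"yaw": 27}
    - {"x": 38.9,"y": -31.8,"z": 2,"yaw": 27}
  gripper: 1

```text
clock: 2.2
eef_pos: [0.4287, -0.0131, 0.2115]
tool_rot: [1.0, -0.017, 0.0, -0.003]
ft_force: [0.3, -0.1, -1.0]
grip_width: 0.0855
grasp_force: 0.0
```

>>> move_arm:
  motion:
    - {"z": 6}
    - {"z": 12.5}
    - {"z": 12.5}
    - {"z": 12.5}
    - {"z": 12.5}

```text
invalid input at $.motion[0]: expected keys x, y, z, yaw
```

>>> move_arm:
  motion:
    - {"x": 0,"y": 0,"z": 6,"yaw": 0}
    - {"x": 0,"y": 0,"z": 12.5,"yaw": 0}
    - {"x": 0,"y": 0,"z": 12.5,"yaw": 0}
    - {"x": 0,"y": 0,"z": 12.5,"yaw": 0}
    - {"x": 0,"y": 0,"z": 12.5,"yaw": 0}

```text
clock: 2.82
eef_pos: [0.4317, -0.0115, 0.0889]
tool_rot: [1.0, -0.016, 0.003, -0.003]
ft_force: [0.3, -0.3, -0.2]
grip_width: 0.0853
grasp_force: 0.0
```

>>> move_arm:
  motion:
    - {"x": 2,"y": -0.8,"z": 0.4,"yaw": 0.5}
    - {"x": 4,"y": -0.8,"z": 0.4,"yaw": 0.5}
    - {"x": 4.5,"y": -0.8,"z": 0.4,"yaw": 0.5}
    - {"x": 5,"y": -0.8,"z": 0.4,"yaw": 0.5}
    - {"x": 5.5,"y": -0.8,"z": 0.4,"yaw": 0.5}
    - {"x": 6,"y": -0.8,"z": 0.4,"yaw": 0.5}
    - {"x": 6.5,"y": -0.8,"z": 0.4,"yaw": 0.5}
    - {"x": 7,"y": -0.8,"z": 0.4,"yaw": 0.5}

```text
clock: 3.82
eef_pos: [0.4995, -0.0117, 0.0823]
tool_rot: [1.0, -0.015, 0.0, -0.006]
ft_force: [0.7, 0.0, 0.7]
grip_width: 0.0855
grasp_force: 0.1
```

```bash
python3 - <<'E'
from h import *
im=bot.camera("scene")[100:400,120:440];cv2.imwrite("pics/c.png",cv2.resize(im,None,fx=2,fy=2))
print(bot.get_obs()["ft_force"],bot.get_obs()["eef_pos"])
E
```

```text
[ 1.59312991  0.56347616 -0.00571152] [ 0.50035282 -0.0117112   0.08240796]
```

View pics/c.png

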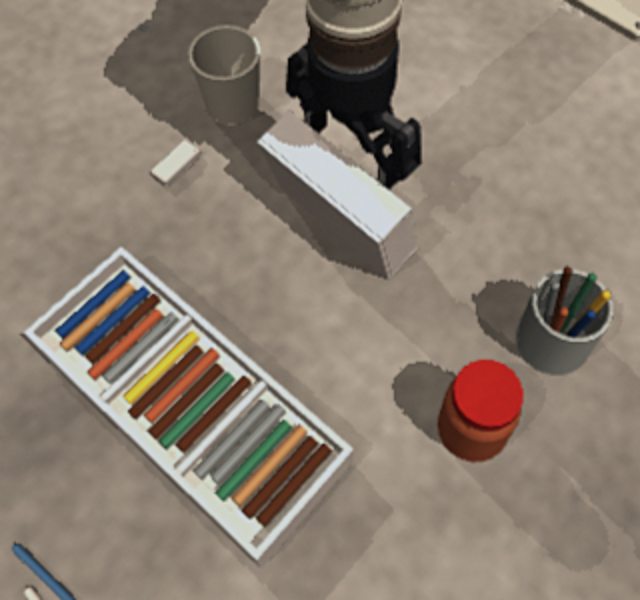

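The picture shows the tray leaning forward evenly with both fingers on its rim (top wall now from about (275,130) to (405,210)). I'll keep pushing.

>>> move_arm:
  motion:
    - {"x": 0.6,"y": 0,"z": 0,"yaw": 0}
    - {"x": 1.2,"y": 0,"z": 0,"yaw": 0}
    - {"x": 1.7,"y": 0,"z": 0,"yaw": 0}
    - {"x": 2.2,"y": 0,"z": 0,"yaw": 0}
    - {"x": 2.6,"y": 0,"z": 0,"yaw": 0}
    - {"x": 2.6,"y": 0,"z": 0,"yaw": 0}
    - {"x": 2.6,"y": 0,"z": 0,"yaw": 0}
    - {"x": 0,"y": 0,"z": 0,"yaw": 0}
    - {"x": -4,"y": 0,"z": 0,"yaw": 0}
    - {"x": -4,"y": 0,"z": 0,"yaw": 0}

```text
clock: 5.12
eef_pos: [0.4552, -0.0103, 0.0817]
tool_rot: [1.0, -0.015, -0.002, -0.006]
ft_force: [0.4, -0.2, 0.4]
grip_width: 0.0858
grasp_force: 0.0
```

```bash
python3 - <<'E'
from h import *
im=bot.camera("scene")[100:400,120:440];cv2.imwrite("pics/d.png",cv2.resize(im,None,fx=2,fy=2))
im=bot.camera("top")[90:300,120:410];cv2.imwrite("pics/e.png",cv2.resize(im,None,fx=2.7,fy=2.7,interpolation=cv2.INTER_CUBIC))
E
```

```text
(no output)
```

View pics/d.png

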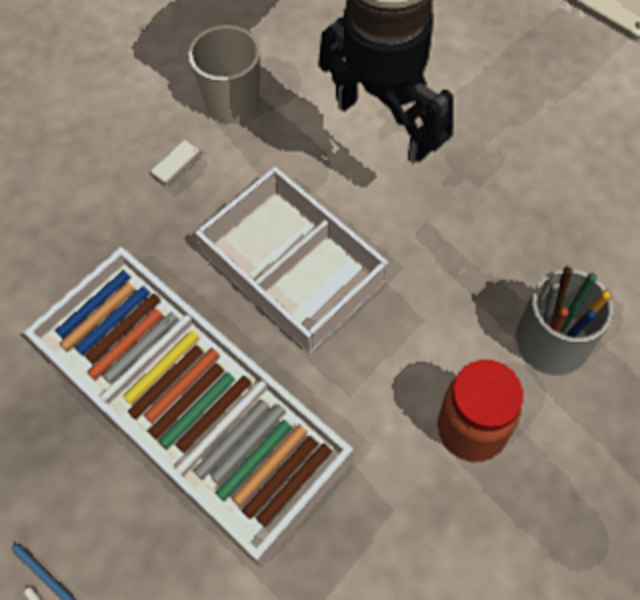

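View pics/e.png

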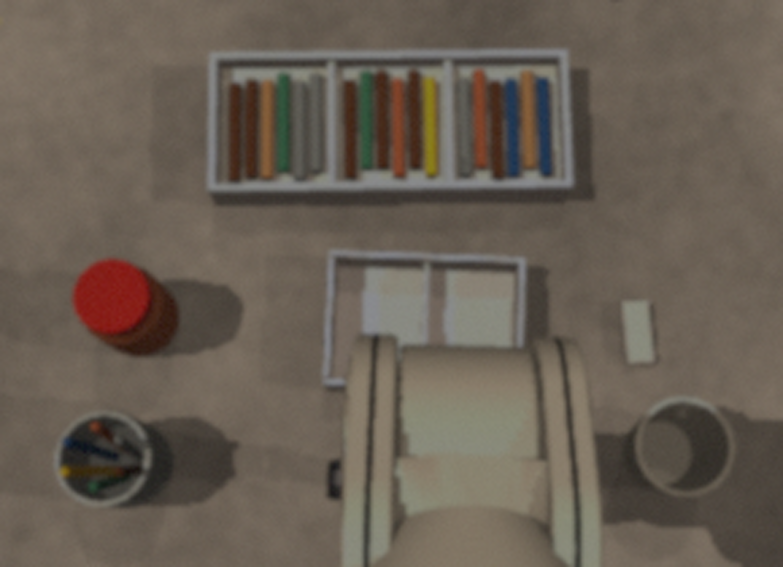

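The tray now lies flat with its open side up. Its lead edge runs from (330,251) to (526,257) in the top crop, and its rear corners are at (276,170) and (387,262) in the scene crop.

```bash
cat >> h.py <<'E'
ft=lambda u,v,z:at_z("top",90+v/2.7,120+u/2.7,z)
fs=lambda u,v,z:at_z("scene",100+v/2,120+u/2,z)
E
python3 - <<'E'
from h import *
np.set_printoptions(precision=4,suppress=True)
print("top lead",ft(330,251,.045),ft(526,257,.045),"rear left",ft(324,385,.045))
print("scene rear",fs(276,169,.045),fs(388,262,.045),"lead",fs(196,234,.045),fs(310,335,.045))
E
```

```text
top lead [0.6499 0.0671 0.045 ] [ 0.6435 -0.0926  0.045 ] rear left [0.5403 0.0719 0.045 ]
scene rear [ 0.5363 -0.0819  0.045 ] [0.542  0.0732 0.045 ] lead [ 0.6442 -0.0876  0.045 ] [0.648  0.0683 0.045 ]
```

>>> move_arm:
  motion:
    - {"x": 0,"y": 0,"z": 4,"yaw": -1.7}
    - {"x": 0,"y": 0,"z": 7.2,"yaw": -1.7}
    - {"x": 0,"y": 0,"z": 7.2,"yaw": -1.7}
    - {"x": 0,"y": 0,"z": 7.2,"yaw": -1.7}

```text
clock: 5.72
eef_pos: [0.4607, -0.0097, 0.0112]
tool_rot: [1.0, -0.001, 0.001, -0.006]
ft_force: [0.7, 0.4, 0.8]
grip_width: 0.0851
grasp_force: 0.0
```

>>> move_arm:
  motion:
    - {"x": 2,"y": 0,"z": 0,"yaw": 0}
    - {"x": 4,"y": 0,"z": 0,"yaw": 0}
    - {"x": 5.5,"y": 0,"z": 0,"yaw": 0}
    - {"x": 6,"y": 0,"z": 0,"yaw": 0}
    - {"x": 6.5,"y": 0,"z": 0,"yaw": 0}
    - {"x": 7,"y": 0,"z": 0,"yaw": 0}
    - {"x": 7.5,"y": 0,"z": 0,"yaw": 0}
    - {"x": 8,"y": 0,"z": 0,"yaw": 0}
    - {"x": 8.5,"y": 0,"z": 0,"yaw": 0}
    - {"x": 9,"y": 0,"z": 0,"yaw": 0}
    - {"x": 9.5,"y": 0,"z": 0,"yaw": 0}
    - {"x": 10,"y": 0,"z": 0,"yaw": 0}
    - {"x": 10.5,"y": 0,"z": 0,"yaw": 0}
    - {"x": 11,"y": 0,"z": 0,"yaw": 0}
    - {"x": 11.4,"y": 0,"z": 0,"yaw": 0}
    - {"x": 11.4,"y": 0,"z": 0,"yaw": 0}

```text
clock: 7.72
eef_pos: [0.5743, -0.0098, 0.0105]
tool_rot: [1.0, -0.001, 0.001, -0.006]
ft_force: [0.6, 0.6, 0.1]
grip_width: 0.0851
grasp_force: 0.0
```

```bash
python3 - <<'E'
from h import *
im=bot.camera("scene")[180:340,150:350];cv2.imwrite("pics/f.png",cv2.resize(im,None,fx=3.6,fy=3.6,interpolation=cv2.INTER_CUBIC))
E
```

```text
(no output)
```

View pics/f.png

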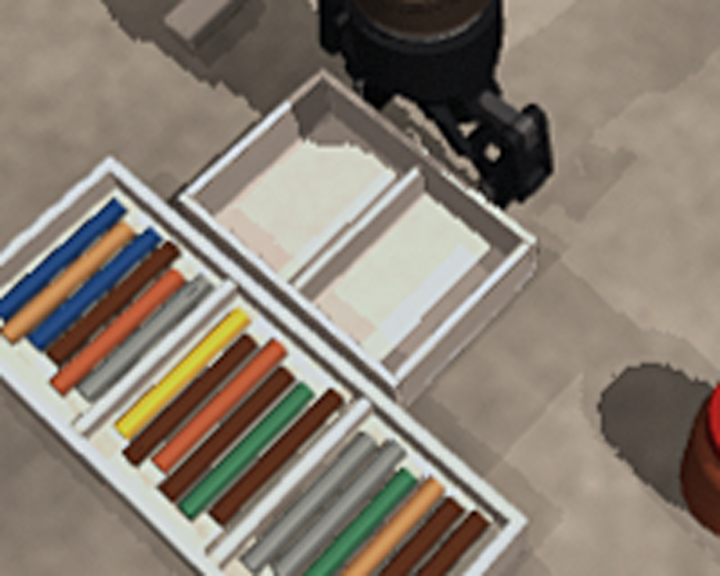

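The tray is about 6 mm short of the case and nearly square to it. The gap runs from about (185,205) to (395,395). I'll close it in small steps.

>>> move_arm:
  motion:
    - {"x": 0.2,"y": 0,"z": 0,"yaw": 0}
    - {"x": 0.4,"y": 0,"z": 0,"yaw": 0}
    - {"x": 0.6,"y": 0,"z": 0,"yaw": 0}
    - {"x": 0.6,"y": 0,"z": 0,"yaw": 0}

```text
clock: 8.28
eef_pos: [0.5795, -0.0097, 0.0105]
tool_rot: [1.0, -0.001, 0.0, -0.006]
ft_force: [-3.4, 0.3, 2.9]
grip_width: 0.0854
grasp_force: 1.6
```

>>> move_arm:
  motion:
    - {"x": 0.1,"y": 0,"z": 0,"yaw": 0}
    - {"x": 0.2,"y": 0,"z": 0,"yaw": 0}
    - {"x": 0.2,"y": 0,"z": 0,"yaw": 0}

```text
clock: 8.65
eef_pos: [0.5802, -0.0097, 0.0103]
tool_rot: [1.0, -0.001, -0.001, -0.006]
ft_force: [-6.8, -0.2, 5.4]
grip_width: 0.0854
grasp_force: 3.2
```

>>> move_arm:
  motion:
    - {"x": 0.1,"y": 0,"z": 0,"yaw": 0}
    - {"x": 0.2,"y": 0,"z": 0,"yaw": 0}
    - {"x": 0.3,"y": 0,"z": 0,"yaw": 0}
    - {"x": 0.3,"y": 0,"z": 0,"yaw": 0}

```text
clock: 9.15
eef_pos: [0.5801, -0.0097, 0.01]
tool_rot: [1.0, -0.0, -0.004, -0.006]
ft_force: [-13.1, -0.2, 8.9]
grip_width: 0.0852
grasp_force: 6.5
```

```bash
python3 - <<'E'
from h import *
im=bot.camera("scene")[180:340,150:350];cv2.imwrite("pics/g.png",cv2.resize(im,None,fx=3.6,fy=3.6,interpolation=cv2.INTER_CUBIC))
E
```

```text
(no output)
```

View pics/g.png

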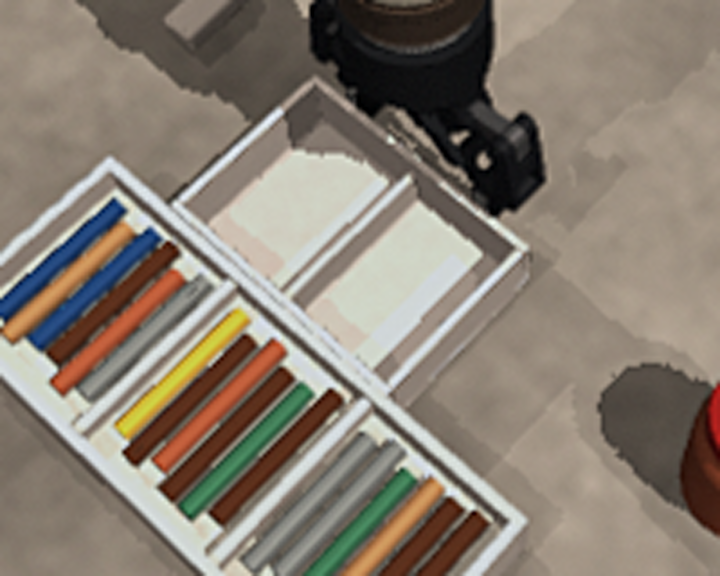

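The tray's lead wall now lies against the case front along its whole length, from (175,205) to (385,395), with no gap showing. I'll back straight off and then rise.

>>> move_arm:
  motion:
    - {"x": -0.4,"y": 0,"z": 0,"yaw": 0}
    - {"x": -1,"y": 0,"z": 0,"yaw": 0}
    - {"x": -4,"y": 0,"z": 0,"yaw": 0}
    - {"x": -9,"y": 0,"z": 0,"yaw": 0}
    - {"x": -14,"y": 0,"z": -1,"yaw": 0}
    - {"x": -18,"y": 0,"z": -6,"yaw": 0}
    - {"x": -20,"y": 0,"z": -11,"yaw": 0}
    - {"x": -20,"y": 0,"z": -11,"yaw": 0}
    - {"x": -20,"y": 0,"z": -11,"yaw": 0}

```text
clock: 10.32
eef_pos: [0.3853, -0.0109, 0.1207]
tool_rot: [1.0, -0.001, 0.002, -0.006]
ft_force: [-0.2, -0.0, -0.0]
grip_width: 0.0854
grasp_force: 0.0
```

```bash
python3 - <<'E'
from h import *
a=bot.camera("scene").copy();b=bot.camera("top").copy()
for n,r,c in(("jar",201,163),("cup",258,368),("tin",260,161),("eraser",213,356)):
    print(n,[np.round(d["centre"]) for d in bot.cut_out("top",n)[:1]])
a=cv2.resize(a[180:340,150:350],(700,560),interpolation=cv2.INTER_CUBIC)
cv2.imwrite("pics/i.png",a)
b=cv2.resize(b[90:300,120:410],None,fx=2.7,fy=2.7,interpolation=cv2.INTER_CUBIC);cv2.imwrite("pics/j.png",b)
E
```

```text
jar [array([204., 167.])]
cup [array([257., 368.])]
tin [array([260., 160.])]
eraser [array([213., 357.])]
```

View pics/i.png

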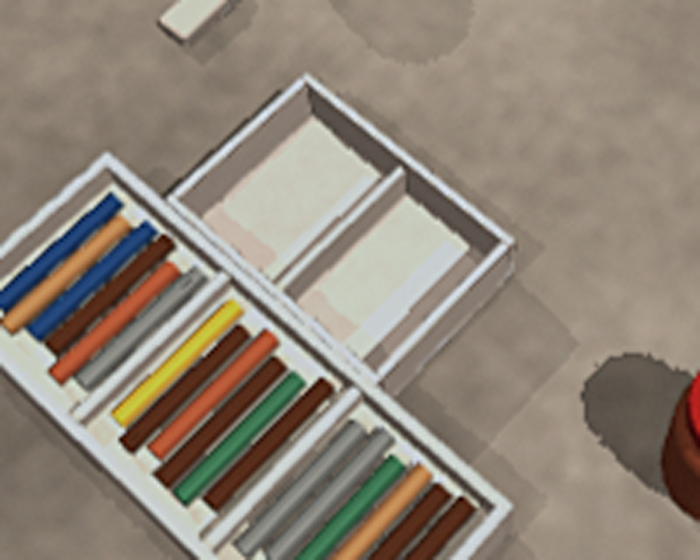

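View pics/j.png

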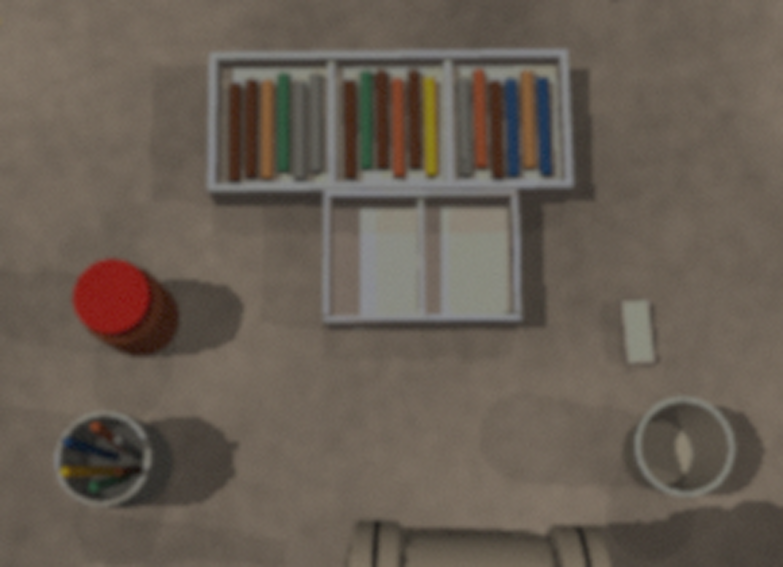

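The tray lies open side up and flush with the case front, from (325,190) to (520,190) in the top crop. The bystanders are where they started and the robot is clear.

```bash
python3 -c "
from workcell import bot
print(bot.job_done())"
```

```text
the job is handed in; nothing more can be done
None
```

The tray was tipped onto its bottom, open side up, and pushed flush against the case front; the last pictures show no gap and the jar, cup, tin and eraser where they were, and the job was handed in at about 10.6 s on the clock.

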